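Take the twine reel off its bayonet spindle and put it away

TASK

Take the reel of kitchen twine off its stand and put it away upright in the empty half of the wooden tray, setting it down rather than dropping it. A cross pin hidden inside the reel keeps it on its spindle: lift lightly and turn the reel until you feel the pin find the slot in its core, then draw it straight up. Leave the tin in the tray and the things around where they are.

Things in the scene. Friction and masses are not known exactly. Their poses are not given: they have to be found in the camera images.
- reel_mid (a point): centre (half-way up the axis, z up) of the reel of off-white cotton twine: a round cylinder 62 mm in diameter, 80 mm high, about 0.2 kg, upright on the stand's spindle. Grip it across the diameter near its top. Its dark core has a plain round 20 mm bore, widened to 34 mm from 12 to 32 mm above the underside; in the lowest 12 mm a keyway slot, 9 by 33 mm, goes right across the bore along this frame's x (unseen from above)
- reel: the same reel; origin at the centre of its underside, 40 mm below reel_mid
- stand: the fixed twine stand: round foot of dark metal, 116 mm in diameter, with a step 14 mm high on which the reel sits and a small steel cutter tab on the rim, 26 mm high; origin at the centre of the underside, on the worktop
- spindle_tip (a point): top of the stand's fixed round steel spindle, 16 mm thick, on the foot's centre: 102 mm above the worktop, 8 mm above the seated reel. The reel's underside clears it after 88 mm of lift
- pin (a point): middle of the level cross pin through the spindle, 5 mm thick, 28 mm long, 33 mm above the worktop, hidden in the widened part of the bore. The reel turns freely but rises only about 4 mm until its keyed floor meets the pin; it comes off where its slot lies along the pin (within about 9 degrees). The pin's direction is unknown (not this frame's): up to 152 degrees of turning, either way, finds it
- tray_bay (a point): centre of the empty half of the wooden tray, on the floor's upper face, 7 mm above the worktop, z up. The tray is fixed, 134 mm (x) by 254 mm (y), 34 mm high, walls 7 mm; this half is 120 mm (x) by 116 mm (y) inside. The other half lies towards this frame's -y, 124 mm from centre to centre
- tin: small lacquered tin with a lid, 62 mm in diameter, 67 mm high, standing in the other half of the tray; origin at the centre of its underside; stays where it is
- scissors: kitchen scissors lying on the worktop near its front edge at the right, 192 by 84 by 10 mm; origin at the middle of the underside; stay where they are
- pepper_mill: wooden pepper mill, 58 mm in diameter, 170 mm high, standing at the left behind; origin at the centre of its underside; stays where it is
- lemon: lemon, 76 by 56 by 55 mm, lying at the right behind; origin at its underside; stays where it is
- garlic: garlic bulb, 56 mm, lying at the right behind; origin at its underside; stays where it is
Things that resemble listed ones, but are neither listed nor needed, are in the scene too. Leave any pink look-alike of the reel alone.

How it is judged:
By the outcome, as a careful person would: the job done as asked, in the order asked, and still so for the second after the job is handed in, with the robot touching nothing.
It also fails if it takes over 61 s, if anything falls off the work surface, if the arm or the gripper's body presses on something with over 40 N, if the wrist force passes 120 N, or if a joint passes its speed limit or range.

ROBOT

A 6-joint arm with a two-finger parallel gripper is mounted at the origin on a cart in front of the work surface, level with it; the furniture and walls round the work are solid. World frame = base frame: x ahead of the robot, y to its left, z up, the work surface at z = 0. Lengths are in m, angles in rad, forces in N, time in s.
With the tool pointing down it reaches from about 0.3 to 0.775 m from the base axis. Payload 14.6 kg.
Tool frame: the origin (TCP) lies between the finger pads; the fingertips stand 25 mm ahead of it and the grasp point (between the pads) lies 6 mm ahead of it (robot.tip_extent is the distance from the TCP to the fingertips, in m); z points along the fingers, y is the line along which they close (so a half turn about z gives the same grasp; the last joint's range is limited). The gripper opens to 94 mm and grips with 3 to 60 N. Pads are 16 mm wide; open, the fingers measure 119 mm over their backs; the gripper's body (75 mm by 177 mm) begins 78 mm behind the grasp point.
Start: joints at [1.268, 0.3, 1.521, -0, 1.321, -0.067], TCP at [0.128, 0.535, 0.23] pointing down, gripper open.
Joint ranges: [-3.03, 3.03], [-0.79, 2.21], [0.23, 2.52], [-1.04, 4.18], [0, 3.07], [-2.55, 2.55]. Speed limits (rad/s): [2.22, 2.22, 2.57, 3.14, 3.14, 3.14].

INTERFACE

Orientations are given as a unit quaternion [w, x, y, z].
In Python, from workcell import robot gives the robot as it stands. The module is installed in compiled form; this text tells all that it offers.
- The arm moves only by the tool step_arm, never from a script. Its argument "plan" is a list of rows, each a list of 4 numbers: the shift along the world's x, y, z in m, then the turn about the world's z in degrees. A call has 1 to 20 rows; each row is the pose to reach, as a shift and turn from the pose commanded when the call began; what a row does not reach only later rows make up. A row lasts 1/12 s, in which the tool goes at most 41.7 mm and 7.16 degrees, less where a joint would pass 70% of its speed; a pose out of reach is approached as far as the arm can. A call with a gripper value outside its range is refused whole. "fingers" is the finger opening in m, from 0 to 0.094, set as the call begins (left out, the last holds). The fingers move at their own pace and stop on an object; "squeeze" is the grip in N (left out, the last holds). Time passes only in rows, so rows that repeat a pose let the fingers close. It gives the time, the measured TCP pose, the force, the opening and the grip force at its end, in the units of the state.
- robot.state(): the state, without advancing time (a new reading comes with each control period).
- robot.get_image(name): name is "side" or "top" or "wrist"; returns the picture (480x640x3 uint8, blue, green, red); there is no depth.
- robot.get_calibration(name): a dict with "vfov" (degrees; the focal length in pixels is half the picture's height over the tangent of half this angle, whatever the lens; pixels are square), "cx", "cy" (the principal point, pixels), "k1" (the pictures are not rectified: a ray, as slopes to the right and down, at radius r is drawn at 1 + k1 r^2 times it, then the intrinsics apply), "R" (3x3) and "t" (3): a world point X has camera coordinates R X + t; the wrist camera has in their place "T_tool_cam" (4x4, takes a point from camera to tool coordinates, whose origin is the TCP and whose axes are the flange's). Camera axes: x right, y down, z forward; pixel columns grow to the right and rows downward; lengths in m; the calibration is good to about 2 mm. A picture is of the moment at which its call begins: read the wrist's pose just before it. get_calibration takes no time and is no camera call.
- robot.job_done(): hands the job in; it is judged then, once.
Trained networks look in the newest picture that a camera, given by its name, has taken for a name from the list of things; names that differ only in an ending like _2 or _b are one class to them, and where a whole thing is asked for, a point or a joint stands for the part that bears it (a point fixed in the world has none). Each returns a list of dicts, best first, with "conf" (0 to 1); they miss things now and then, are a little off and sometimes report something else, mostly with a low value. They report only what shows in the picture. A call takes as long as a camera call. They do not tell look-alikes from the thing itself.
- robot.boxes_of(camera, target): "location" ([column, row] in pixels, amid what is visible of it).
- robot.trace(camera, target): "mask" (480x640 bool, what is visible of it) and "location" ([column, row] in pixels, amid what is visible of it).
- robot.pinpoint(camera, target): "location" ([column, row] in pixels: a listed point, or the origin of a listed thing).
The state is a dict: "time": time; "joint_positions": joint angles; "qvel": joint speeds; "tau": joint torques, N m; "ee_pos": TCP position; "eef_rot": TCP orientation; "wrist_force": force on the tool from outside, world axes, zero at the start; "torque": the same for the moment, N m; "width": opening from 0.0 (shut) to 1.0 (fully open); "gripper_force": force on a finger pad.
Only numpy, scipy, OpenCV 4.12 (cv2) and the standard library are available. Lean on these libraries where they do the work, as an engineer would, in place of code of your own. Each camera call takes 0.05 s, during which the arm holds its last target. There are 200 camera calls.

## Working session

There is one attempt and no reset: what is moved stays moved. The work goes in short steps, Python scripts to look and compute and a tool call to move; the robot and the scene stay as the last step left them, time stands still between calls to the robot, and variables do not carry over. Pictures are saved under pics/ and viewed, at most 10 in all, crops included, and the job is handed in when it is done.

Besides the shell and the picture viewer there is one more tool, called by a JSON object that holds its "fn" and its "kwargs", one argument or row to a line. step_arm: Moves the arm, as the interface text tells. Its arguments: {"type":"object","properties":{"plan":{"type":"array"},"fingers":{"type":"number"},"squeeze":{"type":"number"}},"required":["plan"]}

```bash
mkdir -p pics; cat > h.py <<'E'
import numpy as np, cv2
from workcell import robot
def ray(cam,px):
    c=robot.get_calibration(cam); f=240/np.tan(np.radians(c['vfov'])/2)
    d=np.array([(px[0]-c['cx'])/f,(px[1]-c['cy'])/f]); u=d.copy()
    for _ in range(20): u=d/(1+c['k1']*(u@u))
    v=np.array([u[0],u[1],1.])
    if cam=='wrist':
        s=robot.state(); w,x,y,z=s['eef_rot']
        from scipy.spatial.transform import Rotation as Ro
        R=Ro.from_quat([x,y,z,w]).as_matrix(); T=np.array(c['T_tool_cam'])
        return R@T[:3,3]+np.array(s['ee_pos']), R@T[:3,:3]@v
    R=np.array(c['R']);t=np.array(c['t']); return -R.T@t, R.T@v
def at_z(cam,px,z):
    o,d=ray(cam,px); return o+d*(z-o[2])/d[2]
def tri(a,b):
    (o1,d1),(o2,d2)=a,b; d1=d1/np.linalg.norm(d1);d2=d2/np.linalg.norm(d2)
    A=np.stack([d1,-d2],1); s=np.linalg.lstsq(A,o2-o1,rcond=None)[0]
    p,q=o1+d1*s[0],o2+d2*s[1]; return (p+q)/2,np.linalg.norm(p-q)
E
python3 - <<'E'
from h import *
np.set_printoptions(precision=4,suppress=True)
Z=dict(reel_mid=.054,spindle_tip=.102,stand=0,tray_bay=.007,tin=.007,pepper_mill=0)
ims={c:robot.get_image(c) for c in('side','top')}
for c in ims: cv2.imwrite(f'pics/{c}0.png',ims[c])
for n in Z:
  for c in ims:
    for r in robot.pinpoint(c,n)[:3]: print(n,c,round(r['conf'],2),np.array(r['location']),at_z(c,r['location'],Z[n]))
print(robot.state())
E
```

```text
reel_mid side 0.75 [324.7 272.8] [ 0.5004 -0.2104  0.054 ]
reel_mid side 0.71 [296.6 247.1] [ 0.4864 -0.0733  0.054 ]
reel_mid top 0.73 [340.7 264.3] [ 0.4992 -0.192   0.054 ]
reel_mid top 0.68 [296.7 258.1] [ 0.4885 -0.0566  0.054 ]
reel_mid top 0.45 [369.4 219.2] [ 0.6733 -0.247   0.054 ]
spindle_tip side 0.26 [321.7 290.8] [ 0.4373 -0.3251  0.102 ]
spindle_tip top 0.61 [342.1 257.5] [ 0.5003 -0.1943  0.102 ]
stand side 0.62 [321.5 291.1] [ 0.4918 -0.2078  0.    ]
stand top 0.8 [342.8 273.7] [ 0.4935 -0.2018  0.    ]
tray_bay side 0.96 [254.7 208. ] [0.487  0.2778 0.007 ]
tray_bay top 0.87 [194.  242.7] [0.4856 0.2866 0.007 ]
tray_bay top 0.34 [394.2 227.4] [ 0.6885 -0.33    0.007 ]
tin side 0.88 [261.3 226.5] [0.465  0.1527 0.007 ]
tin top 0.78 [231.8 259.2] [0.458  0.1497 0.007 ]
tin top 0.39 [371.4 217.7] [ 0.7069 -0.2511  0.007 ]
pepper_mill side 0.76 [305.4 199.1] [0.6651 0.2703 0.    ]
pepper_mill side 0.69 [341.8 389.4] [ 0.3937 -0.4956 -0.    ]
pepper_mill top 0.93 [213.9 194.8] [0.6762 0.284  0.    ]
{'time': 0.7, 'joint_positions': array([ 1.2684,  0.2999,  1.521 ,  0.    ,  1.3207, -0.0666]), 'qvel': array([-0.0003,  0.0014, -0.0006,  0.0002,  0.0012,  0.0012]), 'tau': array([  0.0018, -53.1586, -35.2875,   0.071 ,   0.0213,   0.0001]), 'ee_pos': array([0.1285, 0.5348, 0.2304]), 'eef_rot': array([-0.    ,  0.1176,  0.9931, -0.    ]), 'wrist_force': array([-0.4038,  0.593 ,  0.5618]), 'torque': array([-0.0067,  0.0201,  0.0186]), 'gripper_force': 0.0, 'width': 0.9992121386134973}
```

```bash
python3 -c "
import cv2;a=cv2.imread('pics/side0.png');b=cv2.imread('pics/top0.png')
cv2.imwrite('pics/both.png',cv2.resize(cv2.hconcat([a,b]),(800,300),interpolation=cv2.INTER_AREA))"
```

```text
(no output)
```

View pics/top0.png

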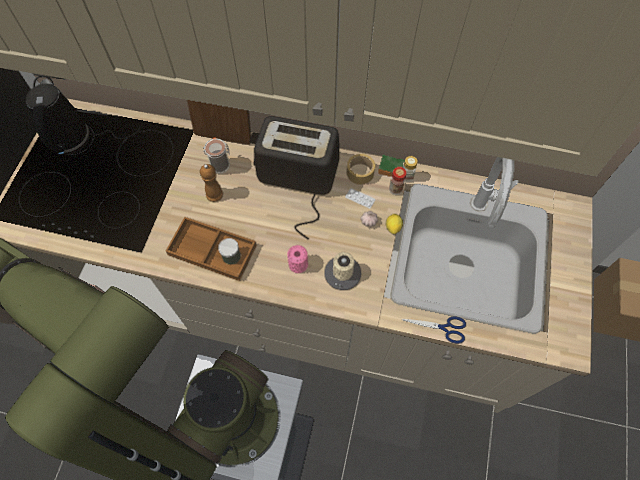

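View pics/side0.png

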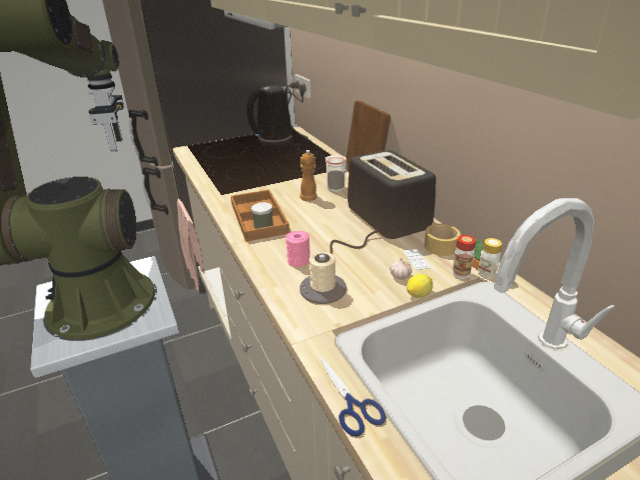

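The off-white reel on its dark foot is at top (343,265) and side (322,272). The pink look-alike stands alone at top (298,258) and side (297,248), so it doesn't fit. The tray's empty half is at top (194,243), with the tin in the other half at (230,250). The start yaw leaves plenty of wrist range for turning the reel, so I'll keep it and go above the reel.

{"fn": "step_arm", "kwargs": {
  "plan": [
    [0.15,-0.15,0.03,0],
    [0.15,-0.15,0.03,0],
    [0.15,-0.15,0.03,0],
    [0.15,-0.15,0.03,0],
    [0.28,-0.3,0.03,0],
    [0.28,-0.3,0.03,0],
    [0.28,-0.3,0.03,0],
    [0.28,-0.3,0.03,0],
    [0.28,-0.3,0.03,0],
    [0.28,-0.3,0.03,0],
    [0.372,-0.735,0.03,0],
    [0.372,-0.735,0.03,0],
    [0.372,-0.735,0.03,0],
    [0.372,-0.735,0.03,0],
    [0.372,-0.735,0.03,0],
    [0.372,-0.735,0.03,0],
    [0.372,-0.735,0.03,0],
    [0.372,-0.735,0.03,0],
    [0.372,-0.735,0.03,0],
    [0.372,-0.735,0.03,0]
  ]
}}

```text
time: 2.37
ee_pos: [0.4947, -0.1751, 0.2606]
eef_rot: [0.0, 0.118, 0.993, -0.0]
wrist_force: [0.4, 0.2, 0.7]
width: 1.001
gripper_force: 0.0
```

{"fn": "step_arm", "kwargs": {
  "plan": [
    [0,-0.03,0,0],
    [0,-0.03,0,0],
    [0,-0.03,0,0],
    [0,-0.03,0,0]
  ]
}}

```text
time: 2.7
ee_pos: [0.4946, -0.2024, 0.2604]
eef_rot: [-0.0, 0.118, 0.993, 0.0]
wrist_force: [-0.6, -0.0, -0.1]
width: 0.999
gripper_force: 0.0
```

```bash
python3 - <<'E'
from h import *
np.set_printoptions(precision=4,suppress=True)
s=robot.state();print(s['time'],s['ee_pos'],s['eef_rot'],s['joint_positions'])
im=robot.get_image('wrist');cv2.imwrite('pics/w1.png',im)
for n,z in(('reel_mid',.054),('spindle_tip',.102),('stand',0)):
  for r in robot.pinpoint('wrist',n)[:3]: print(n,round(r['conf'],2),np.array(r['location']),at_z('wrist',r['location'],z))
E
```

```text
2.7 [ 0.4946 -0.2024  0.2604] [-0.0001  0.1177  0.993   0.0001] [-0.4571  0.2432  1.5227  0.0002  1.3759 -1.7919]
reel_mid 0.73 [447.4 195.4] [ 0.4948 -0.065   0.054 ]
reel_mid 0.69 [326.  229.2] [ 0.5006 -0.1994  0.054 ]
```

View pics/w1.png

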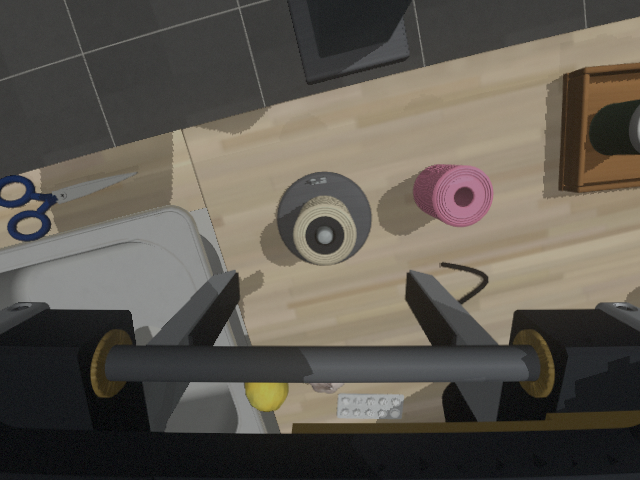

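The wrist view shows the off-white reel with its spindle tip at (324,236), on the dark foot at (324,217). The cutter tab is at (317,181), away from the fingers, and the pink look-alike is at (463,195).

```bash
python3 - <<'E'
from h import *
np.set_printoptions(precision=4,suppress=True)
print(at_z('wrist',(324.5,235.5),.102), at_z('wrist',(324,218.5),.005))
im=cv2.imread('pics/w1.png')
c=im[150:280,250:400]; cv2.imwrite('pics/w1c.png',cv2.resize(c,None,fx=4,fy=4,interpolation=cv2.INTER_CUBIC))
E
```

```text
[ 0.4964 -0.2004  0.102 ] [ 0.4971 -0.2006  0.005 ]
```

View pics/w1c.png

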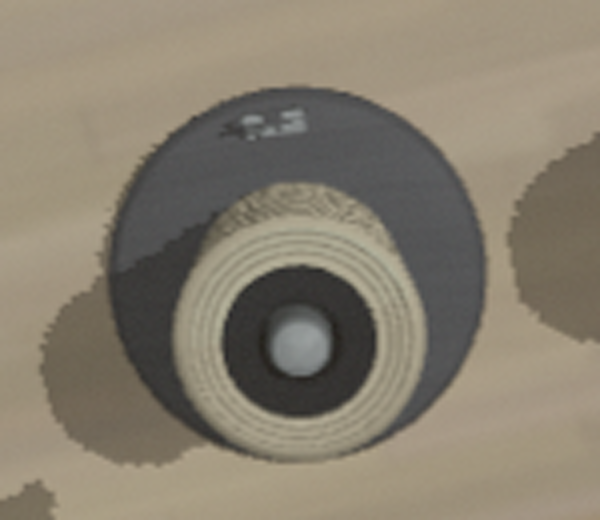

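The crop shows the off-white reel with its dark core on the spindle, over the steel foot. It is the one to take, at about (0.497, -0.2005). I'll go down and grip lightly.

{"fn": "step_arm", "kwargs": {
  "plan": [
    [0.0022,0.002,-0.04,0],
    [0.0022,0.002,-0.08,0],
    [0.0022,0.002,-0.12,0],
    [0.0022,0.002,-0.15,0],
    [0.0022,0.002,-0.178,0],
    [0.0022,0.002,-0.178,0],
    [0.0022,0.002,-0.178,0],
    [0.0022,0.002,-0.178,0]
  ]
}}

```text
time: 3.57
ee_pos: [0.4978, -0.2009, 0.0844]
eef_rot: [0.001, 0.117, 0.993, -0.0]
wrist_force: [0.3, -0.4, 0.5]
width: 1.003
gripper_force: 0.0
```

{"fn": "step_arm", "kwargs": {
  "plan": [
    [0,0,0,0],
    [0,0,0,0],
    [0,0,0,0],
    [0,0,0,0],
    [0,0,0,0],
    [0,0,0,0],
    [0,0,0,0],
    [0,0,0,0],
    [0,0,0,0],
    [0,0,0,0]
  ],
  "fingers": 0.05,
  "squeeze": 15
}}

```text
time: 4.4
ee_pos: [0.497, -0.2009, 0.0828]
eef_rot: [0.0, 0.118, 0.993, -0.0]
wrist_force: [-0.7, 1.9, 5.7]
width: 0.664
gripper_force: 15.0
```

{"fn": "step_arm", "kwargs": {
  "plan": [
    [0,0,0.002,0],
    [0,0,0.004,0],
    [0,0,0.005,0],
    [0,0,0.005,0],
    [0,0,0.005,0]
  ]
}}

```text
time: 4.82
ee_pos: [0.4968, -0.2008, 0.0873]
eef_rot: [-0.0, 0.118, 0.993, 0.0]
wrist_force: [-0.2, -0.2, -2.4]
width: 0.661
gripper_force: 15.0
```

{"fn": "step_arm", "kwargs": {
  "plan": [
    [0,0,0.001,0],
    [0,0,0.001,0],
    [0,0,0.001,0]
  ]
}}

```text
time: 5.07
ee_pos: [0.4967, -0.2008, 0.0881]
eef_rot: [-0.0, 0.118, 0.993, 0.0]
wrist_force: [-0.6, -0.0, -6.5]
width: 0.666
gripper_force: 15.0
```

{"fn": "step_arm", "kwargs": {
  "plan": [
    [0,0,0.0005,0],
    [0,0,0.0005,-4],
    [0,0,0.0005,-8],
    [0,0,0.0005,-12],
    [0,0,0.0005,-12]
  ],
  "squeeze": 25
}}

```text
time: 5.48
ee_pos: [0.4968, -0.2008, 0.0886]
eef_rot: [-0.0, 0.222, 0.975, 0.0]
wrist_force: [0.8, -2.3, -11.8]
width: 0.663
gripper_force: 25.0
```

```bash
python3 -c "
from workcell import robot;s=robot.state();print(s['torque'],s['wrist_force'],s['ee_pos'],s['joint_positions'])"
```

```text
[-0.48977108 -0.25599767 -0.0789061 ] [  0.84407279  -2.30156547 -11.81888676] [ 0.49684476 -0.20079105  0.08855675] [-4.52411416e-01  4.31189960e-01  1.69966867e+00 -9.81820865e-06
  1.01100499e+00 -1.57477586e+00]
```

{"fn": "step_arm", "kwargs": {
  "plan": [
    [0,0,0,-4],
    [0,0,0,-8],
    [0,0,0,-12],
    [0,0,0,-12]
  ]
}}

```text
time: 5.82
ee_pos: [0.4963, -0.2005, 0.0882]
eef_rot: [-0.001, 0.322, 0.947, 0.0]
wrist_force: [-0.4, 1.1, -12.3]
width: 0.659
gripper_force: 25.0
```

{"fn": "step_arm", "kwargs": {
  "plan": [
    [0,0,0,-4],
    [0,0,0,-8],
    [0,0,0,-12],
    [0,0,0,-12]
  ]
}}

```text
time: 6.15
ee_pos: [0.4962, -0.2005, 0.0881]
eef_rot: [-0.001, 0.418, 0.908, 0.0]
wrist_force: [-0.8, 0.7, -14.9]
width: 0.663
gripper_force: 25.0
```

{"fn": "step_arm", "kwargs": {
  "plan": [
    [0,0,0,-4],
    [0,0,0,-8],
    [0,0,0,-12],
    [0,0,0,-12]
  ]
}}

```text
time: 6.48
ee_pos: [0.4963, -0.2005, 0.0881]
eef_rot: [-0.001, 0.511, 0.86, -0.0]
wrist_force: [-0.6, 1.3, -17.5]
width: 0.66
gripper_force: 25.0
```

{"fn": "step_arm", "kwargs": {
  "plan": [
    [0,0,0,-4],
    [0,0,0,-8],
    [0,0,0,-12],
    [0,0,0,-12]
  ]
}}

```text
time: 6.82
ee_pos: [0.4964, -0.2005, 0.0882]
eef_rot: [-0.001, 0.597, 0.802, -0.0]
wrist_force: [-1.2, 2.1, -18.1]
width: 0.663
gripper_force: 25.0
```

{"fn": "step_arm", "kwargs": {
  "plan": [
    [0,0,-0.0005,-4],
    [0,0,-0.0005,-8],
    [0,0,-0.0005,-12],
    [0,0,-0.0005,-12]
  ]
}}

```text
time: 7.15
ee_pos: [0.4967, -0.2009, 0.0883]
eef_rot: [-0.0, 0.678, 0.735, -0.0]
wrist_force: [-0.3, 1.3, -14.4]
width: 0.662
gripper_force: 25.0
```

{"fn": "step_arm", "kwargs": {
  "plan": [
    [0,0,0,-4],
    [0,0,0,-8],
    [0,0,0,-12],
    [0,0,0,-12]
  ]
}}

```text
time: 7.48
ee_pos: [0.4974, -0.2011, 0.0891]
eef_rot: [0.001, 0.751, 0.66, 0.0]
wrist_force: [4.3, 3.1, -9.9]
width: 0.662
gripper_force: 25.0
```

```bash
python3 -c "
from workcell import robot;s=robot.state();print(s['torque'],s['wrist_force'],s['ee_pos'],s['joint_positions'])"
```

```text
[ 0.7635966  -0.63985341 -0.06001633] [ 4.31808272  3.14973761 -9.90900705] [ 0.49743941 -0.20107527  0.08907632] [-4.52527695e-01  4.30752268e-01  1.69887126e+00  3.10082028e-04
  1.01025605e+00 -3.24495200e-01]
```

{"fn": "step_arm", "kwargs": {
  "plan": [
    [0,0,0,-3],
    [0,0,0,-6],
    [0,0,0,-6]
  ]
}}

```text
time: 7.73
ee_pos: [0.4976, -0.2008, 0.0891]
eef_rot: [0.001, 0.784, 0.621, 0.001]
wrist_force: [2.8, 5.0, -8.2]
width: 0.661
gripper_force: 25.0
```

{"fn": "step_arm", "kwargs": {
  "plan": [
    [0,0,0,-3],
    [0,0,0,-6],
    [0,0,0,-6]
  ]
}}

```text
time: 7.98
ee_pos: [0.4975, -0.2008, 0.0887]
eef_rot: [0.001, 0.815, 0.579, 0.001]
wrist_force: [3.6, 1.2, -14.7]
width: 0.66
gripper_force: 25.0
```

```bash
python3 -c "
from workcell import robot;s=robot.state();print(s['torque'],s['wrist_force'],s['ee_pos'],s['joint_positions'])"
```

```text
[ 0.36400527 -0.59562118  0.04418427] [  3.60112      1.20654514 -14.66834483] [ 0.49746615 -0.20077921  0.08871348] [-4.52106860e-01  4.31232343e-01  1.69916762e+00  5.63700986e-04
  1.00973891e+00 -1.16485312e-01]
```

{"fn": "step_arm", "kwargs": {
  "plan": [
    [0,0,0,-3],
    [0,0,0,-6],
    [0,0,0,-6]
  ]
}}

```text
time: 8.23
ee_pos: [0.497, -0.2007, 0.0883]
eef_rot: [-0.0, 0.845, 0.535, 0.0]
wrist_force: [1.9, 2.5, -14.2]
width: 0.659
gripper_force: 25.0
```

{"fn": "step_arm", "kwargs": {
  "plan": [
    [0,0,0,-3],
    [0,0,0,-6],
    [0,0,0,-6]
  ]
}}

```text
time: 8.48
ee_pos: [0.4968, -0.2007, 0.0882]
eef_rot: [-0.0, 0.872, 0.49, -0.0]
wrist_force: [0.9, 2.3, -15.4]
width: 0.661
gripper_force: 25.0
```

```bash
python3 -c "
from workcell import robot;s=robot.state();print(s['torque'],s['wrist_force'],s['ee_pos'],s['joint_positions'])"
```

```text
[ 0.59959319 -0.05771964  0.02858828] [  0.88857766   2.30212339 -15.41807674] [ 0.49677856 -0.20072082  0.08822094] [-4.52402837e-01  4.31650041e-01  1.69992011e+00  1.32635892e-04
  1.01059195e+00  9.36002287e-02]
```

{"fn": "step_arm", "kwargs": {
  "plan": [
    [0,0,0,-4],
    [0,0,0,-8],
    [0,0,0,-8]
  ]
}}

```text
time: 8.73
ee_pos: [0.4968, -0.2012, 0.0887]
eef_rot: [0.0, 0.904, 0.428, -0.0]
wrist_force: [-0.5, 1.9, -10.0]
width: 0.661
gripper_force: 25.0
```

{"fn": "step_arm", "kwargs": {
  "plan": [
    [0,0,0,-4],
    [0,0,0,-8],
    [0,0,0,-8]
  ]
}}

```text
time: 8.98
ee_pos: [0.4976, -0.2013, 0.0894]
eef_rot: [0.001, 0.932, 0.364, 0.001]
wrist_force: [1.6, 3.2, -3.4]
width: 0.664
gripper_force: 25.0
```

{"fn": "step_arm", "kwargs": {
  "plan": [
    [0,0,0,-4],
    [0,0,0,-8],
    [0,0,0,-8]
  ]
}}

```text
time: 9.23
ee_pos: [0.4975, -0.2014, 0.0894]
eef_rot: [0.001, 0.955, 0.298, 0.001]
wrist_force: [0.3, 0.4, -2.7]
width: 0.661
gripper_force: 25.0
```

The force has dropped to about the reel's weight. I'll test with a small lift.

{"fn": "step_arm", "kwargs": {
  "plan": [
    [0,0,0.001,0],
    [0,0,0.002,0],
    [0,0,0.003,0],
    [0,0,0.003,0],
    [0,0,0.003,0]
  ]
}}

```text
time: 9.65
ee_pos: [0.497, -0.2009, 0.0916]
eef_rot: [0.0, 0.955, 0.297, 0.0]
wrist_force: [0.2, -0.7, -1.8]
width: 0.661
gripper_force: 25.0
```

```bash
python3 -c "
from workcell import robot;s=robot.state();print(s['torque'],s['wrist_force'],s['ee_pos'],s['joint_positions'])"
```

```text
[-0.08942325  0.10316447 -0.03284312] [ 0.15651621 -0.71982761 -1.83085823] [ 0.49699562 -0.20093829  0.09162127] [-4.52518073e-01  4.26803380e-01  1.69766207e+00 -5.49817618e-05
  1.01677023e+00  5.14953818e-01]
```

{"fn": "step_arm", "kwargs": {
  "plan": [
    [0,0,0.002,0],
    [0,0,0.004,0],
    [0,0,0.006,0],
    [0,0,0.008,0],
    [0,0,0.008,0]
  ]
}}

```text
time: 10.07
ee_pos: [0.4971, -0.201, 0.1]
eef_rot: [0.0, 0.955, 0.297, 0.0]
wrist_force: [0.1, 0.1, -1.9]
width: 0.657
gripper_force: 25.0
```

{"fn": "step_arm", "kwargs": {
  "plan": [
    [0,0,0.01,0],
    [0,0,0.02,0],
    [0,0,0.03,0],
    [0,0,0.04,0],
    [0,0,0.05,0],
    [0,0,0.06,0],
    [0,0,0.07,0],
    [0,0,0.08,0],
    [0,0,0.09,0],
    [0,0,0.1,0],
    [0,0,0.11,0],
    [0,0,0.12,0],
    [0,0,0.12,0],
    [0,0,0.12,0]
  ]
}}

```text
time: 11.23
ee_pos: [0.497, -0.2009, 0.2198]
eef_rot: [0.0, 0.955, 0.296, 0.0]
wrist_force: [-0.4, 0.6, -2.8]
width: 0.665
gripper_force: 25.0
```

```bash
python3 - <<'E'
from h import *
np.set_printoptions(precision=4,suppress=True)
s=robot.state();print(s['time'],s['ee_pos'],s['wrist_force'],s['joint_positions'])
im=robot.get_image('side');cv2.imwrite('pics/s2.png',cv2.resize(im[120:360,180:420],None,fx=2.4,fy=2.4))
for c in('side','top'):
  if c=='top': robot.get_image(c)
  for n,z in(('tray_bay',.007),('tin',.007)):
    for r in robot.pinpoint(c,n)[:2]: print(c,n,round(r['conf'],2),at_z(c,r['location'],z))
E
```

```text
11.2333 [ 0.497  -0.2009  0.2198] [-0.3868  0.5909 -2.8421] [-0.4525  0.2774  1.5752  0.      1.2883  0.5163]
side tray_bay 0.67 [0.4816 0.272  0.007 ]
side tin 0.8 [0.4653 0.156  0.007 ]
side tin 0.17 [ 0.6916 -0.2488  0.007 ]
top tray_bay 0.72 [0.4872 0.2923 0.007 ]
top tin 0.54 [0.4574 0.1508 0.007 ]
```

View pics/s2.png

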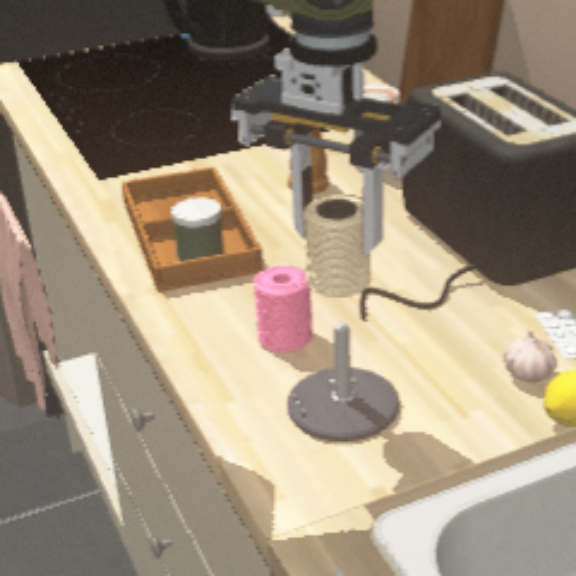

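The reel is clear of the spindle: it is in the gripper at crop (337,245), and the bare spindle stands at (342,365). Next I'll carry it over the empty half and turn the fingers along the tray's x.

{"fn": "step_arm", "kwargs": {
  "plan": [
    [0,0.035,0,5],
    [0,0.07,0,10],
    [0,0.105,0,15],
    [0,0.14,0,20],
    [0,0.175,0,25],
    [0,0.21,0,30],
    [0,0.245,0,35],
    [0,0.28,0,40],
    [0,0.315,0,45],
    [-0.005,0.35,0,45],
    [-0.01,0.385,0,45],
    [-0.012,0.42,0,45],
    [-0.012,0.455,0,45],
    [-0.012,0.485,0,45],
    [-0.012,0.485,0,45],
    [-0.012,0.485,0,45],
    [-0.012,0.485,0,45]
  ]
}}

```text
time: 12.95
ee_pos: [0.4848, 0.2837, 0.2191]
eef_rot: [-0.0, 0.769, 0.639, -0.0]
wrist_force: [-0.5, 0.3, -2.0]
width: 0.662
gripper_force: 25.0
```

```bash
python3 - <<'E'
from h import *
np.set_printoptions(precision=4,suppress=True)
s=robot.state();print(s['time'],s['ee_pos'],s['wrist_force'],s['joint_positions'])
im=robot.get_image('wrist');cv2.imwrite('pics/w3.png',im)
for n,z in(('tray_bay',.007),('tin',.007)):
    for r in robot.pinpoint('wrist',n)[:2]: print(n,round(r['conf'],2),r['location'],at_z('wrist',r['location'],z))
E
```

```text
12.95 [0.4848 0.2837 0.2191] [-0.4645  0.3223 -1.9824] [ 0.4642  0.3355  1.5011 -0.0002  1.3057  0.6476]
tray_bay 0.7 [322.9, 220.2] [0.4862 0.286  0.007 ]
```

View pics/w3.png

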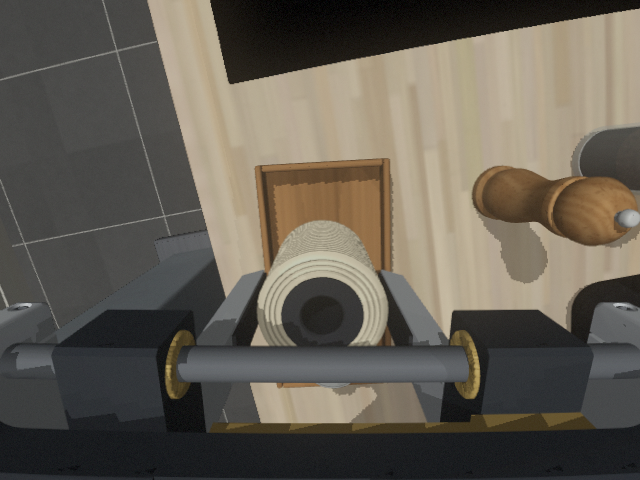

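The wrist view shows the held reel, its top at (322,315), over the empty half. The tray's far rim corners are at (256,167) and (389,159), which gives a cross-check on the bay centre.

```bash
python3 - <<'E'
from h import *
a=at_z('wrist',(256,167),.034)[:2];b=at_z('wrist',(389.5,159),.034)[:2]
u=(b-a)/np.linalg.norm(b-a);v=np.array([-u[1],u[0]])
print(a,b,np.linalg.norm(b-a),np.degrees(np.arctan2(u[1],u[0])),(a+b)/2-.065*v)
E
```

```text
[0.43232333 0.35502231] [0.56218396 0.33853795] 0.13090270467550094 -7.234370857542974 [0.4890683  0.28229758]
```

The two estimates agree to about 4 mm, near (0.487, 0.284). The bay allows ±27 mm, so I'll lower now.

{"fn": "step_arm", "kwargs": {
  "plan": [
    [0.002,0,-0.02,0],
    [0.002,0,-0.045,0],
    [0.002,0,-0.07,0],
    [0.002,0,-0.095,0],
    [0.002,0,-0.115,0],
    [0.002,0,-0.13,0],
    [0.002,0,-0.137,0],
    [0.002,0,-0.137,0],
    [0.002,0,-0.137,0],
    [0.002,0,-0.137,0]
  ]
}}

```text
time: 13.93
ee_pos: [0.4875, 0.2842, 0.0837]
eef_rot: [0.0, 0.769, 0.639, 0.001]
wrist_force: [0.8, -0.3, -1.0]
width: 0.66
gripper_force: 25.0
```

{"fn": "step_arm", "kwargs": {
  "plan": [
    [0,0,-0.0015,0],
    [0,0,-0.003,0],
    [0,0,-0.0045,0],
    [0,0,-0.0045,0],
    [0,0,-0.0045,0]
  ]
}}

```text
time: 14.35
ee_pos: [0.4869, 0.2841, 0.0779]
eef_rot: [-0.0, 0.769, 0.639, -0.0]
wrist_force: [-1.2, 0.5, -2.3]
width: 0.661
gripper_force: 25.0
```

{"fn": "step_arm", "kwargs": {
  "plan": [
    [0,0,-0.001,0],
    [0,0,-0.002,0],
    [0,0,-0.002,0],
    [0,0,-0.002,0]
  ]
}}

```text
time: 14.68
ee_pos: [0.487, 0.2842, 0.0761]
eef_rot: [0.0, 0.769, 0.639, 0.0]
wrist_force: [0.5, 0.7, -0.3]
width: 0.664
gripper_force: 25.0
```

{"fn": "step_arm", "kwargs": {
  "plan": [
    [0,0,-0.0005,0],
    [0,0,-0.001,0],
    [0,0,-0.001,0],
    [0,0,-0.001,0]
  ]
}}

```text
time: 15.02
ee_pos: [0.4871, 0.2845, 0.0759]
eef_rot: [-0.0, 0.769, 0.639, 0.001]
wrist_force: [-4.6, 0.6, 8.7]
width: 0.658
gripper_force: 25.0
```

The reel is on the floor with about 10 N on it. I'll open and withdraw straight up.

{"fn": "step_arm", "kwargs": {
  "plan": [
    [0,0,0.0005,0],
    [0,0,0.0005,0],
    [0,0,0.0005,0],
    [0,0,0.0005,0],
    [0,0,0.0005,0],
    [0,0,0.0005,0],
    [0,0,0.0005,0],
    [0,0,0.0005,0]
  ],
  "fingers": 0.088
}}

```text
time: 15.68
ee_pos: [0.4869, 0.2841, 0.0754]
eef_rot: [-0.0, 0.769, 0.639, -0.0]
wrist_force: [1.0, 0.4, -0.4]
width: 0.937
gripper_force: 0.0
```

{"fn": "step_arm", "kwargs": {
  "plan": [
    [0,0,0.01,0],
    [0,0,0.025,0],
    [0,0,0.045,0],
    [0,0,0.07,0],
    [0,0,0.1,0],
    [0,0,0.13,0],
    [0,0,0.15,0],
    [0,0,0.15,0],
    [0,0,0.15,0]
  ]
}}

```text
time: 16.43
ee_pos: [0.4871, 0.2842, 0.2268]
eef_rot: [0.0, 0.769, 0.639, 0.001]
wrist_force: [-1.1, 0.2, -0.4]
width: 0.936
gripper_force: 0.0
```

```bash
python3 - <<'E'
from h import *
s=robot.state();print(s['time'],s['ee_pos'],s['wrist_force'],s['width'])
a=robot.get_image('side')[120:360,180:420];b=robot.get_image('wrist')
cv2.imwrite('pics/end.png',cv2.hconcat([cv2.resize(a,(400,400)),cv2.resize(b[:,0:480],(400,400))]))
E
```

```text
16.4333 [0.48709511 0.28422132 0.22682623] [-1.13484344  0.16521491 -0.35084499] 0.9362220625685571
```

View pics/end.png

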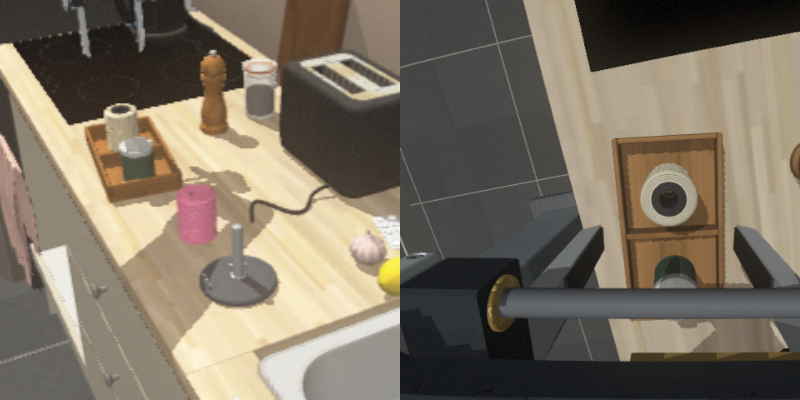

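The reel stands upright in the empty half, at (120,122) on the left and (668,195) on the right. The tin, the pink reel and everything else in view look undisturbed, and the gripper is clear.

```bash
python3 -c "
from workcell import robot;print(robot.job_done())"
```

```text
the job is handed in; nothing more can be done
None
```

The off-white reel came off its spindle after about 130° of turning, was set down upright in the empty half of the tray with the tin and everything else in view undisturbed, and the job was handed in at about 16.5 s.

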